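# Counter-hold the cradle bolt behind its bracket

### The job

Someone is about to tighten the nut of the handpiece cradle on the side bracket of the micromotor station, and you have to hold the head of that bolt, which sits out of sight in the narrow gap between the bracket and the control unit. First lift away the metal bur block that is parked across the gap and set it down upright in the empty bay of the black instrument tray; then reach down into the gap, take the bolt head firmly by two opposite flats without turning the bolt, and finish while still holding it so that it cannot turn. Leave all the other things on the bench where they are.

Things in the scene. Friction and masses are not known exactly. Their poses are not given: they have to be found in the camera images.
- station: Fixed micromotor station. Origin on the bench, below the middle of the gap. x runs along the gap, y from bracket to control unit (parallel to the bolt's axis), z up. White unit: x +-100, y 27 to 185 mm. Grey bracket plate: x +-40, y -32 to -26 mm. Both tops at z = 90 mm; the 52 mm gap is open at top and ends. Base plate 4 mm. Cradle and nut: y -90 to -32 mm, below z = 82 mm.
- gap (a point): Fixed point of the station on the bolt's axis, in the middle of the gap's width: 60 mm above the bench, 30 mm below the tops of bracket and unit; axes as the station's.
- bolt_head (a point): Centre of the hex bolt head, 60 mm above the bench: 19 mm across flats, 22 across corners, 8 thick along its y axis (the station's y). It fills y -20.5 to -12.5 mm of the station frame; washers under it, up to 24 mm wide. Turns with the bolt: its x is square to the two flats to grip, its z points to the upper corner, within 0.15 rad of vertical. About 0.06 N m turns it (nut finger tight).
- bolt_corner (a point): Point on the upper corner of the bolt head, 11 mm from the bolt's axis; it turns with the bolt.
- bolt (a joint): Turn of the bolt about its axis (the station's y), rad; 0 when the pair of flats to grip stands vertical; it stays where it is unless turned.
- block_center (a point): Centre of the loose aluminium bur block: 40 mm (x) by 100 mm (y) by 30 mm tall (z up), 0.18 to 0.31 kg; this point is 15 mm above its underside. Two rows of small burs rise 15 mm above its top, within 13 mm of its middle line. It starts across the gap on the top edges of bracket and unit (underside at z = 90 mm), long side about along the station's y.
- bur_block: The same bur block; origin at the centre of its underside, axes as above.
- tray_bay (a point): Centre of the floor (3 mm above the bench) of the empty bay of the fixed black tray: 210 mm (x) by 145 mm (y), walls 18 mm high. The bay is 141 (x) by 137 mm (y) inside; the narrow bay on the +x side holds two instruments. The tray stands on either side of the station; on the other side is a grey, 45 mm deep case pan with a stone model in it.
- model_unit: Loose grey stone dental model 50 x 58 x 31 mm on top of the control unit; bystander, origin at the centre of its underside.
- model_pan: Loose cream stone dental model 50 x 58 x 31 mm in the case pan; bystander, origin at the centre of its underside.
- spanner: Loose open spanner, 170 mm long, lying on the bench beyond the station; bystander.
- liquid_bottle: Loose amber bottle, 52 mm diameter, 110 mm tall; bystander, origin at the centre of its underside.
- brush_pot: Loose white pot with brushes, 72 mm diameter, about 175 mm tall; bystander, origin at the centre of its underside.
- wax_knife: Loose wax knife with wooden handle, 125 mm long, in the tray's narrow bay; bystander.
- probe: Loose probe with blue handle, 125 mm long, in the tray's narrow bay; bystander.

How it is judged:
By the outcome, as a careful person would: the job done as asked, in the order asked, and still so for the second after the job is handed in, while the arm keeps its last pose, push and grip.
It also fails if it takes over 53 s, if anything falls off the work surface, if the arm or the gripper's body presses on something with over 40 N, if the wrist force passes 120 N, or if a joint passes its speed limit or range.

### The arm

A 6-joint arm with a two-finger parallel gripper is mounted at the origin on the work surface. World frame = base frame: x ahead of the robot, y to its left, z up, the work surface at z = 0. Lengths are in m, angles in rad, forces in N, time in s.
With the tool pointing down it reaches from about 0.35 to 0.775 m from the base axis. Payload 7.3 kg.
Tool frame: the origin (TCP) lies at the very end of the fingers, on their centre line; the grasp point (between the pads) lies arm.grasp_offset behind it (arm.grasp_offset is the distance from the TCP to the grasp point, in m); z points along the fingers, y is the line along which they close (so a half turn about z gives the same grasp; the last joint's range is limited). The gripper opens to 92 mm and grips with 3 to 60 N. Pads are 19 mm wide; open, the fingers measure 130 mm over their backs; the gripper's body (75 mm by 190 mm) begins 47 mm behind the grasp point.
Start: joints at [-1.467, 0.342, 1.524, -0, 1.275, -0.146], TCP at [0.13, -0.509, 0.227] pointing down, gripper open.
Joint ranges: [-2.53, 2.53], [-0.77, 2.02], [0.04, 2.7], [-1, 4.14], [0.28, 2.66], [-3.11, 3.11]. Speed limits (rad/s): [2.57, 2.57, 3.14, 3.14, 3.14, 3.14].

### API

Orientations are given as a unit quaternion [w, x, y, z].
In Python, from cell import arm gives the robot as it stands.
- The arm moves only by the tool drive_tool, never from a script. Its argument "motion" is a list of rows, each a list of 7 numbers: the finger opening in mm, from 0 to 91.8, then the shift along the tool's x, y, z scaled (see below), then the turn, a rotation vector about the tool's x, y, z scaled (see below). In form: [[claw, tx, ty, tz, ax, ay, az], ...]. A call has 1 to 12 rows; each row shifts and turns the commanded pose from where the row before left it, along the tool's axes as they then stand; what a row does not reach is not made up. The controller multiplies each number of a shift by 25 cm and each number of a turn by 60 degrees. A row lasts 1/10 s, in which the tool goes at most 50 mm and 8.59 degrees, less where a joint would pass 70% of its speed; a pose out of reach is approached as far as the arm can. A call with a number of a shift or a turn outside -1 to 1 is refused whole. A call with a gripper value outside its range is refused whole. The fingers move at their own pace and stop on an object; the grip force is fixed at half the most. Time passes only in rows, so rows that do not move let the fingers close. It gives the time, the measured TCP pose, the force, the opening and the grip force at its end, in the units of the state.
- arm.sense(): the state, without advancing time (a new reading comes with each control period).
- arm.capture(name): name is "side" or "top" or "wrist"; returns the picture (480x640x3 uint8, red, green, blue); there is no depth.
- arm.camera_params(name): a dict with "fx", "fy", "cx", "cy" (pixels), "distortion" ([k1, k2, p1, p2, k3] as OpenCV has them; the pictures are not rectified), "view" (4x4, takes a point from world to camera coordinates); the wrist camera has in their place "hand_eye" (4x4, takes a point from camera to tool coordinates, whose origin is the TCP and whose axes are the flange's). Camera axes: x right, y up, looking along -z (the intrinsics and any distortion apply to the point x, -y, -z); pixel columns grow to the right and rows downward; lengths in m; the calibration is good to about 2 mm. A picture is of the moment at which its call begins: read the wrist's pose just before it. camera_params takes no time and is no camera call.
- arm.hand_in(): hands the job in; it is judged then, once.
The state is a dict: "time_s": time; "joints": joint angles; "joint_vel": joint speeds; "joint_efforts": joint torques, N m; "ee_pos": TCP position; "ee_rot": TCP orientation; "contact_force": force on the tool from outside, world axes, zero at the start; "torque": the same for the moment, N m; "width": finger opening in m; "finger_force": force on a finger pad.
Only numpy, scipy, OpenCV 4.12 (cv2) and the standard library are available. Lean on these libraries where they do the work, as an engineer would, in place of code of your own. Each camera call takes 0.05 s, during which the arm holds its last target. There are 200 camera calls.

## Working session

There is one attempt and no reset: what is moved stays moved. The work goes in short steps, Python scripts to look and compute and a tool call to move; the robot and the scene stay as the last step left them, time stands still between calls to the robot, and variables do not carry over. Pictures are saved under pics/ and viewed, at most 12 in all, crops included, and the job is handed in when it is done.

Besides the shell and the picture viewer there is one more tool, called after "Request:" as name(argument=value, ...) on one line, values as JSON. drive_tool: Moves the arm, as the interface text tells. Shifts and turns lie within -1 to 1; 1 stands for 25 cm of shift or 60 degrees of turn. Its arguments: {"type":"object","properties":{"motion":{"type":"array","items":{"type":"array","items":{"type":"number"}}}},"required":["motion"]}

```bash
ls; mkdir -p pics; python3 - <<'E'
from cell import arm
import cv2
s=arm.sense();print(s)
print(arm.grasp_offset)
for n in("side","top","wrist"):
    print(n,arm.camera_params(n))
    im=arm.capture(n);cv2.imwrite(f"pics/{n}0.png",im[:,:,::-1])
E
```

```text
pics
{'time_s': 0.0, 'joints': array([-1.46701513e+00,  3.42711454e-01,  1.52499556e+00, -1.91414177e-05,
        1.27537593e+00, -1.45996647e-01]), 'joint_vel': array([-0.00055968, -0.00031   , -0.00066727,  0.00018306, -0.00129201,
        0.00067545]), 'joint_efforts': array([ 9.57908669e-04, -4.31235945e+01, -2.44217777e+01,  7.19769322e-02,
        5.58606035e-02, -1.18721473e-04]), 'ee_pos': array([ 0.12975067, -0.50831006,  0.22605829]), 'ee_rot': array([-7.45174289e-04,  9.92210886e-01,  1.24567259e-01,  6.57520516e-06]), 'contact_force': array([ 0.26327433,  0.27869203, -0.45826952]), 'torque': array([-0.00866853,  0.03285033,  0.02525596]), 'finger_force': 0.0, 'width': 0.09202608730446145}
0.0188
side {'fx': 506.035145411538, 'fy': 506.035145411538, 'cx': 322.4842594432818, 'cy': 242.19705057319757, 'distortion': array([-0.09184136,  0.        ,  0.        ,  0.        ,  0.        ]), 'view': array([[-0.99321972, -0.11480137,  0.01830945,  0.59797849],
       [ 0.07987875, -0.55950967,  0.82496565, -0.11235468],
       [-0.08446287,  0.82083468,  0.56488622, -1.29648393],
[... 357 characters left out ...]
64,  0.12822608, -0.6085303 ],
       [-0.12825192,  0.00141674,  0.99174061, -1.31193249],
       [ 0.        ,  0.        ,  0.        ,  1.        ]])}
wrist {'fx': 409.6407865364286, 'fy': 409.6407865364286, 'cx': 324.82316797004285, 'cy': 244.12858043071498, 'distortion': array([0.00052257, 0.        , 0.        , 0.        , 0.        ]), 'hand_eye': array([[-4.54568240e-04,  9.66336608e-01,  2.57280691e-01,
         6.86647574e-02],
       [ 9.99999896e-01,  4.31400934e-04,  1.46492446e-04,
        -1.37214623e-04],
       [ 3.05698828e-05,  2.57280731e-01, -9.66336703e-01,
        -1.58670743e-01],
       [ 0.00000000e+00,  0.00000000e+00,  0.00000000e+00,
         1.00000000e+00]])}
```

View pics/top0.png

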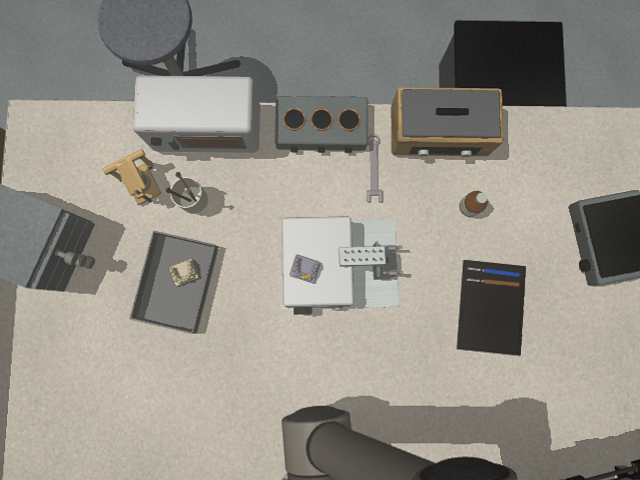

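View pics/side0.png

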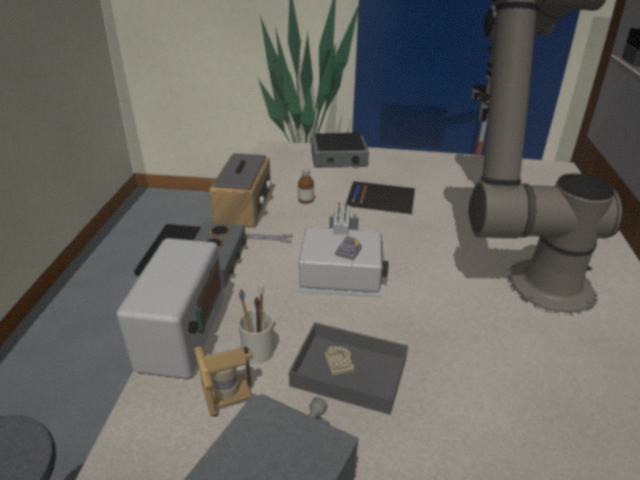

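The top view shows the white unit at (317,262) with the block at (362,256), bracket to its right (world −y) and the tray at (490,307). The case pan is on the left. So station axes roughly match the world axes. Next I measure them.

```bash
cat > h.py <<'E'
import numpy as np,cv2
from cell import arm
from scipy.spatial.transform import Rotation as R
def Rq(q): return R.from_quat([q[1],q[2],q[3],q[0]]).as_matrix()
def cam(name,s=None):
    p=arm.camera_params(name)
    K=np.array([[p['fx'],0,p['cx']],[0,p['fy'],p['cy']],[0,0,1]])
    if name=='wrist':
        s=s or arm.sense(); T=np.eye(4);T[:3,:3]=Rq(s['ee_rot']);T[:3,3]=s['ee_pos']
        M=T@p['hand_eye']
    else: M=np.linalg.inv(p['view'])
    return K,np.array(p['distortion']),M
def ray(c,px):
    K,d,M=c
    u=cv2.undistortPoints(np.array(px,float).reshape(-1,1,2),K,d)[:,0]
    v=np.c_[u[:,0],-u[:,1],-np.ones(len(u))]@M[:3,:3].T
    return M[:3,3],v
def onz(c,px,z):
    o,v=ray(c,px); return o+v*((z-o[2])/v[:,2])[:,None]
def proj(c,P):
    K,d,M=c
    q=(np.atleast_2d(P)-M[:3,3])@M[:3,:3]; q=q*[1,-1,-1]
    return cv2.projectPoints(q,np.zeros(3),np.zeros(3),K,d)[0][:,0]
E
python3 - <<'E'
from h import *
im=cv2.imread('pics/top0.png');c=cam('top')
def rect(mask,box,z,n):
    m=np.zeros_like(mask);x0,y0,x1,y1=box;m[y0:y1,x0:x1]=mask[y0:y1,x0:x1]
    cs,_=cv2.findContours(m,0,1);k=max(cs,key=cv2.contourArea)
    P=onz(c,k[:,0],z)[:,:2]*1000
    r=cv2.minAreaRect(P.astype(np.float32));print(n,r)
hsv=cv2.cvtColor(im,cv2.COLOR_BGR2HSV);g=im.min(2)
print('unit px',im[235,310],'block',im[248,342],im[256,362],'base',im[300,375],'tray',im[320,490],'bench',im[330,300])
rect((im.max(2)<60).astype(np.uint8),(450,255,535,360),.012,'tray')
rect(((g>195)).astype(np.uint8),(270,205,353,320),.09,'unit')
cv2.imwrite('pics/top_crop.png',cv2.resize(im[205:320,270:420],None,fx=5,fy=5,interpolation=cv2.INTER_CUBIC))
E
```

```text
unit px [206 212 212] block [198 206 198] [190 195 191] base [197 203 197] tray [43 45 47] bench [180 195 201]
tray ((456.76080322265625, -384.30938720703125), (147.2949676513672, 207.69361877441406), 84.69612121582031)
unit ((554.569091796875, 27.935657501220703), (190.5408172607422, 149.02610778808594), 2.2591755390167236)
```

View pics/top_crop.png

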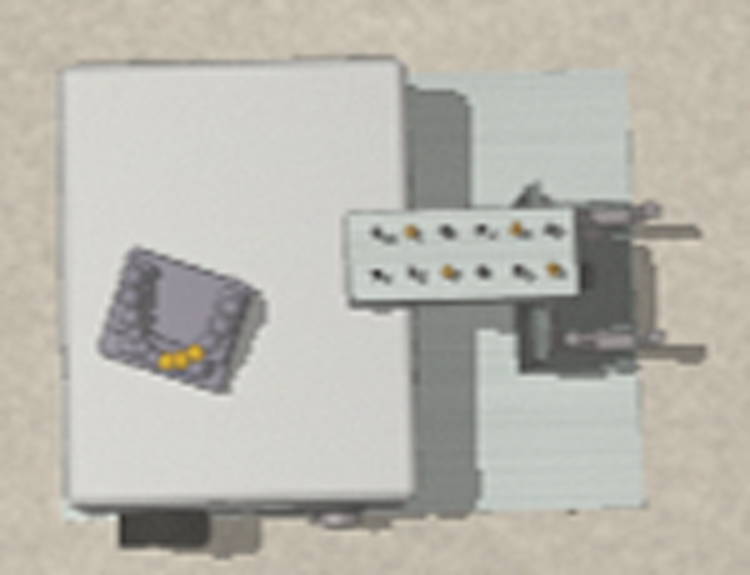

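The crop shows unit top corners at about (60,65), (404,60), (413,500), (68,503) and block top corners at about (345,210), (574,207), (579,294), (350,304). Crop scale is 5 with offset (270,205).

```bash
python3 - <<'E'
from h import *
c=cam('top')
f=lambda L:np.array(L)/5.+[270-.4,205-.4]
U=onz(c,f([(60,65),(404,60),(413,500),(68,503)]),.09)*1000
B=onz(c,f([(345,210),(574,207),(579,294),(350,304)]),.12)*1000
for P,n in((U,'U'),(B,'B')):
    print(n,P[:,:2].round(1).tolist(),P.mean(0).round(1),[np.linalg.norm(P[i]-P[i-1]).round(1) for i in range(4)])
    d=P[0]-P[1]+P[3]-P[2];e=P[0]-P[3]+P[1]-P[2]
    print(np.degrees(np.arctan2(-d[0],d[1])),np.degrees(np.arctan2(e[1],e[0])))
E
```

```text
U [[650.1, 107.6], [654.3, -47.5], [457.0, -52.5], [453.8, 100.2]] [553.8  26.9  90. ] [np.float64(196.4), np.float64(155.2), np.float64(197.4), np.float64(152.7)]
1.355840158429771 1.8129131182802787
B [[582.3, -20.4], [584.8, -120.7], [546.6, -122.8], [541.1, -22.9]] [563.7 -71.7 120. ] [np.float64(41.3), np.float64(100.3), np.float64(38.3), np.float64(100.1)]
2.312349397900804 3.299759972767207
```

```bash
cat >> h.py <<'E'
def Rtool(yaw,tilt=0):
    "tool down, tool y at heading yaw (deg); tilt about world-horizontal x-tool axis (deg)"
    a=np.radians(yaw);y=np.array([np.cos(a),np.sin(a),0]);z=np.array([0,0,-1.])
    m=np.c_[np.cross(y,z),y,z]
    return m@R.from_rotvec([np.radians(tilt),0,0]).as_matrix()
def plan(P,Rt):
    s=arm.sense();r=Rq(s['ee_rot']);d=np.array(P)-s['ee_pos']
    w=R.from_matrix(r.T@Rt).as_rotvec()
    print('shift/.25 in present axes',(r.T@d/.25).round(3),'in final axes',(Rt.T@d/.25).round(3),'turn/60deg',(w/np.radians(60)).round(4),'mm',(d*1000).round(1),'deg',np.degrees(w).round(2))
E
python3 -c "
from h import *
plan([.564,-.072,.25],Rtool(2.5))"
```

```text
shift/.25 in present axes [ 2.115 -1.262 -0.093] in final axes [ 1.668  1.811 -0.095] turn/60deg [-8.0000e-04 -9.0000e-04 -1.3031e+00] mm [434.2 436.4  23.8] deg [-5.000e-02 -5.000e-02 -7.819e+01]
```

Request:
drive_tool(motion=[[91.8,0,0,-0.01,0,0,-0.13],[91.8,0,0,-0.01,0,0,-0.13],[91.8,0,0,-0.01,0,0,-0.13],[91.8,0,0,-0.01,0,0,-0.13],[91.8,0,0,-0.01,0,0,-0.13],[91.8,0,0,-0.01,0,0,-0.13],[91.8,0,0,-0.01,0,0,-0.13],[91.8,0,0,-0.01,0,0,-0.13],[91.8,0,0,-0.01,0,0,-0.13],[91.8,0,0,-0.005,0,0,-0.13]])

```text
time_s: 1.15
ee_pos: [0.1298, -0.5086, 0.2504]
ee_rot: [-0.0, 0.691, 0.723, 0.0]
contact_force: [0.1, -0.3, 0.2]
width: 0.0917
finger_force: 0.0
```

Request:
drive_tool(motion=[[91.8,0.08,0.09,0,0,0,0],[91.8,0.08,0.09,0,0,0,0],[91.8,0.08,0.09,0,0,0,0],[91.8,0.08,0.09,0,0,0,0],[91.8,0.08,0.09,0,0,0,0],[91.8,0.08,0.09,0,0,0,0],[91.8,0.08,0.09,0,0,0,0],[91.8,0.08,0.09,0,0,0,0],[91.8,0.08,0.09,0,0,0,0],[91.8,0.08,0.09,0,0,0,0]])

```text
time_s: 2.15
ee_pos: [0.3472, -0.2987, 0.2503]
ee_rot: [-0.0, 0.693, 0.721, -0.0]
contact_force: [0.9, -0.6, 0.3]
width: 0.0919
finger_force: 0.0
```

Request:
drive_tool(motion=[[91.8,0.08,0.09,0,0,0,0],[91.8,0.08,0.09,0,0,0,0],[91.8,0.08,0.09,0,0,0,0],[91.8,0.08,0.09,0,0,0,0],[91.8,0.08,0.09,0,0,0,0],[91.8,0.08,0.09,0,0,0,0],[91.8,0.08,0.09,0,0,0,0],[91.8,0.08,0.09,0,0,0,0],[91.8,0.08,0.09,0,0,0,0],[91.8,0,0,0,0,0,0],[91.8,0,0,0,0,0,0]])

```text
time_s: 3.25
ee_pos: [0.5414, -0.1115, 0.2499]
ee_rot: [-0.0, 0.692, 0.722, -0.0]
contact_force: [-0.2, -0.0, -0.1]
width: 0.0917
finger_force: 0.0
```

```bash
python3 -c "
from h import *
plan([.564,-.072,.25],Rtool(2.5))
c=cam('wrist');cv2.imwrite('pics/w1.png',arm.capture('wrist')[:,:,::-1])
print(arm.sense()['ee_pos'],arm.sense()['joints'])"
```

```text
shift/.25 in present axes [ 0.154  0.097 -0.001] in final axes [ 0.154  0.097 -0.   ] turn/60deg [-0.0012  0.     -0.0018] mm [22.6 39.5  0.1] deg [-0.07  0.   -0.11]
[ 0.5411178  -0.11199249  0.25009888] [-3.42484406e-01  3.76920766e-01  1.40602384e+00 -5.32722699e-04
  1.35961792e+00 -3.83064577e-01]
```

View pics/w1.png

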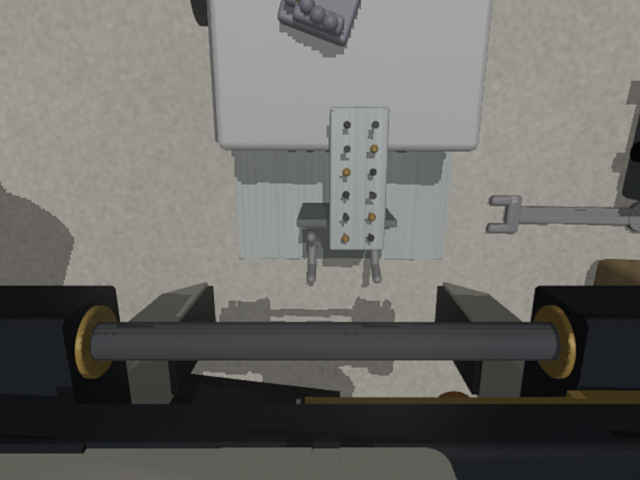

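The wrist view shows the block's top corners at (331,107), (387,107), (384,250), (330,248). The unit's front top edge runs from (217,148) to (479,150).

```bash
python3 -c "
from h import *
c=cam('wrist')
B=onz(c,[(331,107),(388,107),(384,250),(330,248)],.12)*1000
print(B.round(1),B.mean(0),np.linalg.norm(B-np.roll(B,1,0),axis=1))
d=B[0]-B[3]+B[1]-B[2];print(np.degrees(np.arctan2(-d[0],d[1])))
U=onz(c,[(217,148),(479,150)],.09)*1000;print(U);d=U[1]-U[0];print(np.linalg.norm(d),np.degrees(np.arctan2(d[1],d[0])))
plan([.564,-.072,.2],Rtool(2.3))
"
```

```text
[[ 541.2  -24.7  120. ]
 [ 579.3  -23.2  120. ]
 [ 584.4 -122.5  120. ]
 [ 544.8 -122.6  120. ]] [562.42988019 -73.25107914 120.        ] [97.97392776 38.16845809 99.48445926 39.57216653]
2.500872292590516
[[456.48957346 -55.78006033  90.        ]
 [655.06706483 -49.26136889  90.        ]]
198.68445691503177 1.880169961293165
shift/.25 in present axes [0.156 0.098 0.2  ] in final axes [0.156 0.098 0.2  ] turn/60deg [-0.001   0.0001  0.0005] mm [ 22.9  40.  -50.1] deg [-0.06  0.01  0.03]
```

Request:
drive_tool(motion=[[91.8,0.052,0.032,0,0,0,0],[91.8,0.052,0.032,0,0,0,0],[91.8,0.052,0.032,0,0,0,0],[91.8,0,0,0.08,0,0,0],[91.8,0,0,0.08,0,0,0],[91.8,0,0,0.08,0,0,0],[91.8,0,0,0.08,0,0,0],[91.8,0,0,0.06,0,0,0],[91.8,0,0,0,0,0,0],[91.8,0,0,0,0,0,0]])

```text
time_s: 4.3
ee_pos: [0.5645, -0.0713, 0.1558]
ee_rot: [0.0, 0.692, 0.721, 0.0]
contact_force: [-0.0, -0.4, 0.5]
width: 0.0911
finger_force: 0.0
```

```bash
python3 -c "
from h import *
plan([.563,-.0725,.09],Rtool(2.4))
"
```

```text
shift/.25 in present axes [-0.005 -0.006  0.263] in final axes [-0.005 -0.006  0.263] turn/60deg [ 0.0002  0.0001 -0.0009] mm [ -1.5  -1.2 -65.8] deg [ 0.01  0.   -0.06]
```

Request:
drive_tool(motion=[[91.8,-0.005,-0.006,0.06,0,0,0],[91.8,0,0,0.06,0,0,0],[91.8,0,0,0.06,0,0,0],[91.8,0,0,0.05,0,0,0],[91.8,0,0,0.033,0,0,0],[91.8,0,0,0,0,0,0],[30,0,0,0,0,0,0],[30,0,0,0,0,0,0],[30,0,0,0,0,0,0],[30,0,0,0,0,0,0],[30,0,0,0,0,0,0],[30,0,0,0,0,0,0]])

```text
time_s: 5.5
ee_pos: [0.5626, -0.0732, 0.0898]
ee_rot: [0.0, 0.693, 0.721, 0.0]
contact_force: [0.3, -0.4, 0.1]
width: 0.0481
finger_force: 0.0
```

```bash
python3 -c "
from h import *
plan([.426,-.3815,.18],Rtool(-5))
print(arm.sense()['ee_pos'],arm.sense()['width'],arm.sense()['finger_force'])
"
```

```text
shift/.25 in present axes [-1.21  -0.596 -0.361] in final axes [-1.276 -0.437 -0.361] turn/60deg [1.000e-04 1.000e-04 1.218e-01] mm [-136.6 -308.3   90.2] deg [0.01 0.01 7.31]
[ 0.56259927 -0.0731801   0.08979241] 0.048055691012770255 0.0
```

Still closing. I finish the grip, then lift.

Request:
drive_tool(motion=[[20,0,0,0,0,0,0],[20,0,0,0,0,0,0],[20,0,0,0,0,0,0],[20,0,0,0,0,0,0],[20,0,0,-0.03,0,0,0],[20,0,0,-0.06,0,0,0],[20,0,0,-0.08,0,0,0],[20,0,0,-0.08,0,0,0],[20,0,0,-0.08,0,0,0],[20,0,0,-0.04,0,0,0],[20,0,0,0,0,0,0]])

```text
time_s: 6.6
ee_pos: [0.5633, -0.0733, 0.1837]
ee_rot: [0.001, 0.693, 0.721, 0.001]
contact_force: [-0.4, -1.3, -1.0]
width: 0.0394
finger_force: 30.0
```

```bash
python3 -c "
from h import *
plan([.426,-.3815,.18],Rtool(-5))
print(arm.sense()['ee_pos'],arm.sense()['width'],arm.sense()['finger_force'])
c=cam('wrist');cv2.imwrite('pics/w2.png',arm.capture('wrist')[:,:,::-1])
"
```

```text
shift/.25 in present axes [-1.21  -0.598  0.014] in final axes [-1.276 -0.439  0.015] turn/60deg [0.0026 0.0007 0.1219] mm [-137.3 -308.2   -3.7] deg [0.16 0.04 7.32]
[ 0.56325067 -0.07331022  0.1836528 ] 0.03935579467022301 29.998615086078644
```

View pics/w2.png

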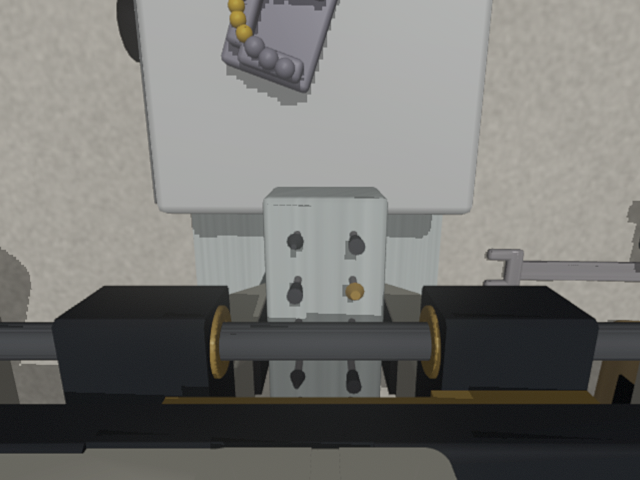

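The block is held level between the pads (x 265–385 px) and its weight reads about right. Next I carry it to the tray.

Request:
drive_tool(motion=[[20,-0.04,-0.02,0,0,0,0],[20,-0.08,-0.04,0,0,0,0],[20,-0.11,-0.055,0,0,0,0],[20,-0.12,-0.06,0,0,0,0],[20,-0.12,-0.06,0,0,0,0],[20,-0.12,-0.06,0,0,0,0],[20,-0.12,-0.06,0,0,0,0],[20,-0.12,-0.06,0,0,0,0],[20,-0.12,-0.06,0,0,0,0],[20,-0.12,-0.06,0,0,0,0],[20,-0.08,-0.04,0,0,0.06,0],[20,-0.04,-0.02,0,0,0,0.06]])

```text
time_s: 7.85
ee_pos: [0.4237, -0.3793, 0.1801]
ee_rot: [-0.025, 0.716, 0.697, 0.021]
contact_force: [0.6, 0.4, -2.2]
width: 0.0395
finger_force: 30.0
```

```bash
python3 -c "
from h import *
plan([.426,-.3815,.16],Rtool(-5))
print(arm.sense()['ee_pos'],arm.sense()['width'],arm.sense()['finger_force'])
"
```

```text
shift/.25 in present axes [-0.014  0.01   0.079] in final axes [-0.008  0.01   0.08 ] turn/60deg [-0.0073 -0.0618  0.058 ] mm [  2.3  -2.2 -20.1] deg [-0.44 -3.71  3.48]
[ 0.42373047 -0.37927895  0.18006796] 0.03951902460346264 29.995725452899933
```

I put one turn in the wrong slot (about tool y, a 3.6° tilt). I'll undo it in the air, then check with the cameras.

Request:
drive_tool(motion=[[20,0,0,0,-0.007,-0.062,0.058],[20,0,0,0,0,0,0],[20,0,0,0,0,0,0]])

```text
time_s: 8.15
ee_pos: [0.4254, -0.3759, 0.1809]
ee_rot: [0.0, 0.735, 0.678, 0.0]
contact_force: [0.6, -0.4, -1.3]
width: 0.0401
finger_force: 30.0
```

```bash
python3 -c "
from h import *
plan([.426,-.3815,.012],Rtool(-5))
a=arm.capture('top')[230:400,410:580,::-1];b=arm.capture('side')[150:270,290:460,::-1]
cv2.imwrite('pics/c3.png',np.hstack([cv2.resize(a,(400,400)),cv2.resize(b,(400,400))]))
"
```

```text
shift/.25 in present axes [-0.022  0.004  0.676] in final axes [-0.022  0.004  0.676] turn/60deg [0.0002 0.0002 0.0057] mm [   0.6   -5.6 -168.9] deg [0.01 0.01 0.34]
```

View pics/c3.png

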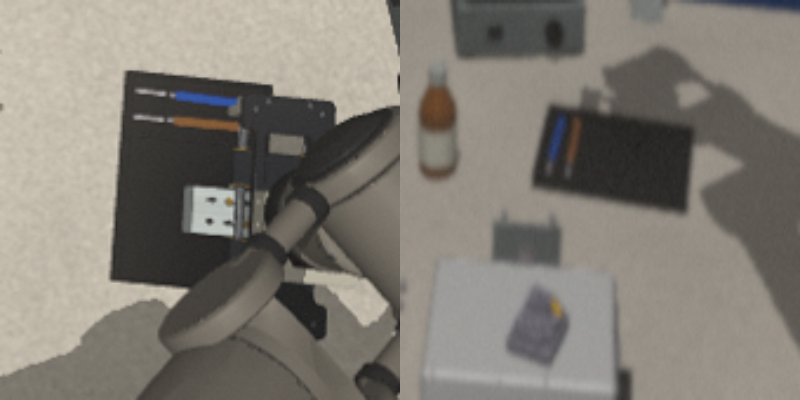

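Block is over the middle of the empty bay in the top view, with instruments in the +x bay. I lower it now.

Request:
drive_tool(motion=[[20,-0.022,0.004,0.04,0,0,0],[20,0,0,0.09,0,0,0],[20,0,0,0.1,0,0,0],[20,0,0,0.1,0,0,0],[20,0,0,0.1,0,0,0],[20,0,0,0.1,0,0,0],[20,0,0,0.06,0,0,0],[20,0,0,0.04,0,0,0],[20,0,0,0,0,0,0],[20,0,0,0,0,0,0]])

```text
time_s: 9.25
ee_pos: [0.427, -0.3827, 0.0244]
ee_rot: [0.002, 0.736, 0.677, -0.0]
contact_force: [0.4, -0.3, -2.1]
width: 0.04
finger_force: 30.0
```

```bash
python3 -c "
from h import *
plan([.426,-.3815,.0045],Rtool(-5))
"
```

```text
shift/.25 in present axes [ 0.005 -0.004  0.079] in final axes [ 0.005 -0.004  0.079] turn/60deg [0.0019 0.0026 0.004 ] mm [ -1.    1.2 -19.9] deg [0.11 0.16 0.24]
```

Request:
drive_tool(motion=[[20,0,0,0.03,0,0,0],[20,0,0,0.024,0,0,0],[20,0,0,0.014,0,0,0],[20,0,0,0.008,0,0,0],[20,0,0,0.002,0,0,0],[20,0,0,0,0,0,0]])

```text
time_s: 9.85
ee_pos: [0.4268, -0.3824, 0.0046]
ee_rot: [0.001, 0.736, 0.677, -0.0]
contact_force: [0.2, -0.4, -2.2]
width: 0.0397
finger_force: 30.0
```

Request:
drive_tool(motion=[[20,0,0,0.003,0,0,0],[20,0,0,0,0,0,0],[60,0,0,0,0,0,0],[60,0,0,0,0,0,0],[60,0,0,0,0,0,0],[60,0,0,0,0,0,0],[60,0,0,0,0,0,0],[60,0,0,-0.01,0,0,0],[60,0,0,-0.04,0,0,0],[60,0,0,-0.08,0,0,0],[60,0,0,-0.08,0,0,0],[60,0,0,-0.08,0,0,0]])

```text
time_s: 11.05
ee_pos: [0.4267, -0.3823, 0.0779]
ee_rot: [0.002, 0.736, 0.677, -0.0]
contact_force: [1.2, -0.3, -0.3]
width: 0.0602
finger_force: 0.0
```

Request:
drive_tool(motion=[[91.8,0,0,-0.1,0,0,0],[91.8,0,0,-0.1,0,0,0],[91.8,0,0,-0.1,0,0,0],[91.8,0,0,-0.1,0,0,0],[91.8,0,0,-0.1,0,0,0],[91.8,0,0,-0.1,0,0,0],[91.8,0,0,0,0,0,0],[91.8,0,0,0,0,0,0]])

```text
time_s: 11.85
ee_pos: [0.4264, -0.3818, 0.2271]
ee_rot: [0.002, 0.736, 0.677, -0.0]
contact_force: [0.4, 0.4, -0.8]
width: 0.0916
finger_force: 0.0
```

```bash
python3 -c "
from h import *
plan([.557,-.11,.23],Rtool(1.8))
print(arm.sense()['ee_pos'],arm.sense()['width'])
"
```

```text
shift/.25 in present axes [ 1.127  0.43  -0.015] in final axes [ 1.07   0.556 -0.012] turn/60deg [ 0.0022  0.0033 -0.1095] mm [130.6 271.8   2.9] deg [ 0.13  0.2  -6.57]
[ 0.42641076 -0.38180094  0.22705153] 0.09156392514307876
```

Block released and standing in the bay. Now an oblique close look into the gap: tool tilted 25° so the wrist camera sees the bolt head's face.

```bash
cat >> h.py <<'E'
def look(H,yaw,b,t):
    Rt=Rtool(yaw)@R.from_rotvec([0,-np.radians(b),0]).as_matrix()
    p=arm.camera_params('wrist')['hand_eye']
    v=p[:3,3]-t*p[:3,2]
    return np.array(H)-Rt@v,Rt
E
python3 -c "
from h import *
P,Rt=look([.5573,-.0955,.06],1.8,25,.24);print(P)
plan([P[0],P[1],.23],Rtool(1.8));plan(P,Rt)
"
```

```text
[ 0.55693829 -0.0711478   0.12945962]
shift/.25 in present axes [ 1.282  0.417 -0.015] in final axes [ 1.226  0.561 -0.012] turn/60deg [ 0.0022  0.0033 -0.1095] mm [130.5 310.7   2.9] deg [ 0.13  0.2  -6.57]
shift/.25 in present axes [1.283 0.416 0.387] in final axes [ 1.276  0.561 -0.164] turn/60deg [-0.0217 -0.4129 -0.1082] mm [130.5 310.7 -97.6] deg [ -1.3  -24.77  -6.49]
```

Request:
drive_tool(motion=[[91.8,0.06,0.02,0,0,0,0],[91.8,0.12,0.04,0,0,0,0],[91.8,0.12,0.04,0,0,0,0],[91.8,0.12,0.04,0,0,0,0],[91.8,0.12,0.04,0,0,0,0],[91.8,0.12,0.04,0,0,0,0],[91.8,0.12,0.04,0,0,0,0],[91.8,0.12,0.04,0,0,0,0],[91.8,0.12,0.04,0,0,0,0],[91.8,0.12,0.04,0,0,0,0],[91.8,0.1,0.03,0,0,0,0],[91.8,0.06,0.02,0,0,0,0]])

```text
time_s: 13.05
ee_pos: [0.5603, -0.0639, 0.2245]
ee_rot: [0.0, 0.735, 0.678, -0.001]
contact_force: [-0.3, -0.3, 0.3]
width: 0.0919
finger_force: 0.0
```

Request:
drive_tool(motion=[[91.8,0,0,0,0,0,-0.11],[91.8,0,0,0,0,-0.1,0],[91.8,0,0,0,0,-0.1,0],[91.8,0,0,0,0,-0.1,0],[91.8,0,0,0,0,-0.11,0],[91.8,0,0,0,0,0,0],[91.8,0,0,0,0,0,0]])

```text
time_s: 13.75
ee_pos: [0.5603, -0.0661, 0.225]
ee_rot: [0.153, 0.679, 0.702, -0.148]
contact_force: [-0.1, -0.3, 0.2]
width: 0.0918
finger_force: 0.0
```

```bash
python3 -c "
from h import *
P,Rt=look([.5573,-.0955,.06],1.8,25,.24);print(P)
plan(P,Rt);print(arm.sense()['ee_pos'],arm.sense()['joints'])
"
```

```text
[ 0.55697649 -0.07090644  0.12939421]
shift/.25 in present axes [ 0.142 -0.014  0.356] in final axes [ 0.145 -0.014  0.355] turn/60deg [ 0.0004 -0.0068  0.0019] mm [ -3.3  -4.8 -95.6] deg [ 0.02 -0.41  0.11]
[ 0.56031209 -0.06611788  0.22502552] [-0.01837736  0.43090931  1.4744803  -0.45391787  1.24661304  0.09725618]
```

Request:
drive_tool(motion=[[91.8,0.035,-0.003,0.09,0,0,0],[91.8,0.035,-0.003,0.09,0,0,0],[91.8,0.035,-0.003,0.09,0,0,0],[91.8,0.035,-0.003,0.086,0,0,0],[91.8,0,0,0,0,0,0],[91.8,0,0,0,0,0,0]])

```text
time_s: 14.35
ee_pos: [0.5581, -0.0734, 0.1308]
ee_rot: [0.154, 0.68, 0.701, -0.148]
contact_force: [-0.6, 0.4, 0.3]
width: 0.0918
finger_force: 0.0
```

```bash
python3 -c "
from h import *
import pickle
s=arm.sense();im=arm.capture('wrist')[:,:,::-1]
pickle.dump(s,open('s4.pkl','wb'));cv2.imwrite('pics/w4.png',im)
c=cam('wrist',s);print(s['ee_pos'],proj(c,[.5573,-.0955,.06]))
"
```

```text
[ 0.55807028 -0.07344462  0.13084406] [[322.96559495 239.79256105]]
```

View pics/w4.png

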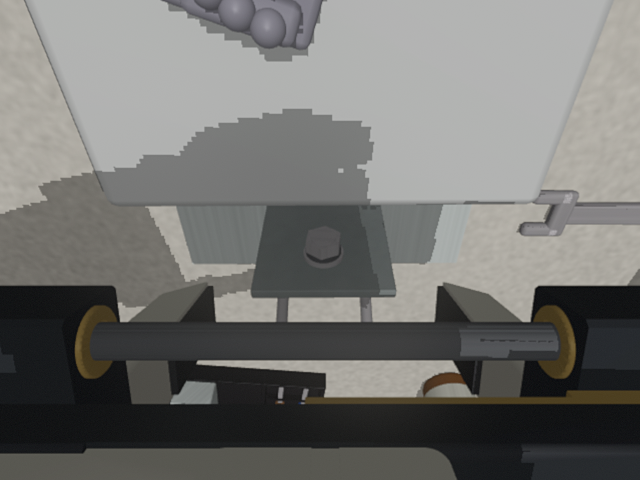

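The view shows the hex head around (322,243), with the washer behind it. The bracket's top edge runs (252,297)–(395,293) and the unit's edge is at row 204. I enlarge the head with stretched contrast.

```bash
python3 -c "
from h import *
im=cv2.imread('pics/w4.png')[215:275,285:365]
g=cv2.cvtColor(im,6).astype(float);print(g.min(),g.max(),np.percentile(g,[10,50,90]))
g=np.clip((g-40)/(150-40),0,1)*255
cv2.imwrite('pics/w4c.png',cv2.resize(g.astype(np.uint8),None,fx=10,fy=10,interpolation=cv2.INTER_CUBIC))
"
```

```text
41.0 89.0 [68. 70. 82.]
```

View pics/w4c.png

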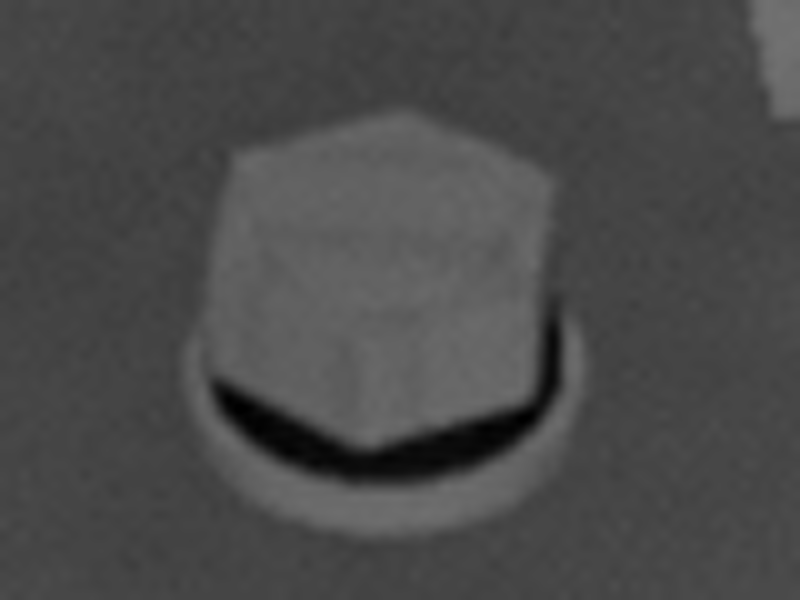

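The head in the crop (scale 10, offset (285,215); the image is upside down, world up is image down):
- Front face lower corner at (405,108), with neighbours at (235,155) and (553,180).
- Rear face upper corner at (365,450), with neighbours at (212,380) and (540,400).

I cast these onto the known face planes.

```bash
python3 - <<'E'
from h import *
import pickle
s=pickle.load(open('s4.pkl','rb'));c=cam('wrist',s)
for n,p in(('unit',[(108,204),(542,205)]),('plate far',[(252,297),(395,294)]),('plate near',[(254,290),(393,288)])):
    P=onz(c,p,.09)*1000;d=P[1]-P[0];print(n,P.round(1).tolist(),np.linalg.norm(d).round(1),np.degrees(np.arctan2(d[1],d[0])).round(2))
yaw=np.radians(1.8);ex=np.array([np.cos(yaw),np.sin(yaw),0]);ey=np.array([-np.sin(yaw),np.cos(yaw),0])
O=np.array([.5568,-.0791,0])
def onplane(px,y):
    o,v=ray(c,px);t=(y-(o-O)@ey)/(v@ey);P=o+v*t[:,None]-O
    return np.c_[P@ex,P[:,2]]*1000
f=lambda L:np.array(L)/10.+[285-.45,215-.45]
for dy in(-.003,0,.003):
    F=onplane(f([(405,108),(235,155),(553,180)]),-.0125+dy)
    B=onplane(f([(365,450),(212,380),(540,400)]),-.0205+dy)
    print(dy,'front',F.round(1).tolist(),'rear',B.round(1).tolist())
    # opposite pairs: bottom-top, ll-ur, lr-ul
    for a,b in((0,0),(1,2),(2,1)):
        d=B[b]-F[a];print('  centre',((B[b]+F[a])/2).round(1),'dia',np.linalg.norm(d).round(1),'ang',np.degrees(np.arctan2(d[0],d[1])).round(1))
    print('  flats ang', [np.degrees(np.arctan2(*(d))).round(1) for d in (F[1]-F[0],F[2]-F[0],B[1]-B[0],B[2]-B[0])], 'width',np.linalg.norm(F[1]-F[2]).round(1),np.linalg.norm(B[1]-B[2]).round(1))
E
```

```text
unit [[457.9, -52.9, 90.0], [656.7, -47.8, 90.0]] 198.9 1.48
plate far [[518.5, -113.1, 90.0], [597.4, -108.5, 90.0]] 79.0 3.35
plate near [[520.1, -107.5, 90.0], [595.6, -103.8, 90.0]] 75.7 2.79
-0.003 front [[1.2, 47.2], [-9.0, 51.8], [10.0, 54.3]] rear [[-1.1, 69.4], [-10.2, 63.2], [9.1, 65.0]]
  centre [ 0.  58.3] dia 22.3 ang -6.1
  centre [ 0.1 58.4] dia 22.4 ang 53.8
  centre [-0.1 58.7] dia 22.1 ang -66.4
  flats ang [np.float64(-65.5), np.float64(50.9), np.float64(-124.5), np.float64(113.1)] width 19.1 19.4
0 front [[1.2, 51.2], [-8.8, 55.7], [9.8, 58.2]] rear [[-1.1, 72.8], [-10.0, 66.6], [8.9, 68.5]]
  centre [ 0.1 62. ] dia 21.7 ang -6.1
  centre [ 0.1 62.1] dia 21.8 ang 54.2
  centre [-0.1 62.4] dia 21.6 ang -66.8
  flats ang [np.float64(-65.5), np.float64(50.9), np.float64(-124.5), np.float64(113.1)] width 18.8 19.0
0.003 front [[1.2, 55.1], [-8.6, 59.6], [9.7, 62.0]] rear [[-1.1, 76.1], [-9.8, 70.1], [8.8, 71.9]]
  centre [ 0.1 65.6] dia 21.1 ang -6.2
  centre [ 0.1 65.8] dia 21.3 ang 54.6
  centre [-0.1 66.1] dia 21.1 ang -67.3
  flats ang [np.float64(-65.5), np.float64(50.9), np.float64(-124.5), np.float64(113.1)] width 18.4 18.7
```

The two faces agree: diameter about 22 mm, 19 mm across the flats, upper corner leaning 6.2° towards −x. The centre is at station x ≈ 0, and z = 60 mm puts the station's y origin at about −80 mm. I back out, take the grip orientation and then descend. Pads sit towards the unit to clear the washers.

```bash
cat >> h.py <<'E'
def grip(up,a=6.2,yaw=1.7,y=-.0085,O=(.5568,-.0797,0),x=0.0,deep=.0188):
    w=np.radians(yaw);ex=np.array([np.cos(w),np.sin(w),0]);ey=np.array([-np.sin(w),np.cos(w),0]);k=np.array([0,0,1.])
    b=np.radians(a);hz=-np.sin(b)*ex+np.cos(b)*k;hx=np.cos(b)*ex+np.sin(b)*k
    Rt=np.c_[np.cross(hx,-hz),hx,-hz]
    return np.array(O)+x*ex+y*ey+.06*k-hz*deep+hz*up,Rt
E
python3 -c "
from h import *
P,Rt=grip(.11);print(P,Rt.round(3).tolist())
plan(P,Rt)
"
```

```text
[ 0.54720696 -0.08848846  0.15066657] [[-0.03, 0.994, 0.108], [1.0, 0.029, 0.003], [0.0, 0.108, -0.994]]
shift/.25 in present axes [-0.086 -0.047 -0.045] in final axes [-0.06  -0.039 -0.081] turn/60deg [-0.0986  0.4115  0.0225] mm [-11.4 -15.3  19.1] deg [-5.92 24.69  1.35]
```

Request:
drive_tool(motion=[[91.8,-0.04,0,-0.08,0,0,0],[91.8,-0.04,0,-0.08,0,0,0],[91.8,0,0,0,0,0.1,0],[91.8,0,0,0,0,0.1,0],[91.8,0,0,0,0,0.1,0],[91.8,0,0,0,0,0.11,0],[91.8,0,0,0,-0.1,0,0],[91.8,0,0,0,0,0,0],[91.8,0,0,0,0,0,0]])

```text
time_s: 15.3
ee_pos: [0.5581, -0.0742, 0.1766]
ee_rot: [0.038, 0.695, 0.717, 0.037]
contact_force: [0.3, 0.2, 0.6]
width: 0.0919
finger_force: 0.0
```

```bash
python3 -c "
from h import *
P,Rt=grip(.06);plan(P,Rt);print(arm.sense()['ee_pos'])
"
```

```text
shift/.25 in present axes [-0.055 -0.056  0.299] in final axes [-0.056 -0.056  0.298] turn/60deg [-0.0015  0.003   0.0023] mm [ -5.5 -14.2 -75.7] deg [-0.09  0.18  0.14]
[ 0.55809173 -0.07415201  0.17664198]
```

Request:
drive_tool(motion=[[91.8,-0.028,-0.028,0,0,0.003,0.002],[91.8,-0.028,-0.028,0,0,0,0],[91.8,0,0,0.08,0,0,0],[91.8,0,0,0.08,0,0,0],[91.8,0,0,0.08,0,0,0],[91.8,0,0,0.058,0,0,0],[91.8,0,0,0,0,0,0],[91.8,0,0,0,0,0,0]])

```text
time_s: 16.1
ee_pos: [0.5523, -0.0882, 0.0996]
ee_rot: [0.036, 0.695, 0.717, 0.038]
contact_force: [-0.4, 0.6, 0.3]
width: 0.0918
finger_force: 0.0
```

```bash
python3 -c "
from h import *
import pickle
P,Rt=grip(.0);plan(P,Rt);s=arm.sense();print(s['ee_pos'])
im=arm.capture('wrist')[:,:,::-1];pickle.dump(s,open('s5.pkl','wb'));cv2.imwrite('pics/w5.png',im)
c=cam('wrist',s);u=proj(c,grip(0,deep=0,y=-.0165)[0])[0];print(u)
x,y=int(u[0]),int(u[1]);x0,y0=x-60,y-60
g=cv2.cvtColor(im[y0:y0+90,x0:x0+120],6).astype(float);g=np.clip((g-35)/80,0,1)*255
print(x0,y0);cv2.imwrite('pics/w5c.png',cv2.resize(g.astype(np.uint8),None,fx=6.5,fy=6.5,interpolation=cv2.INTER_CUBIC))
"
```

```text
shift/.25 in present axes [-0.001  0.002  0.235] in final axes [-0.001  0.002  0.235] turn/60deg [-0.0027 -0.0008  0.0007] mm [  6.8   0.1 -58.3] deg [-0.16 -0.05  0.04]
[ 0.5523126  -0.08819453  0.09957971]
[326.52015362 289.7013351 ]
266 229
```

View pics/w5c.png

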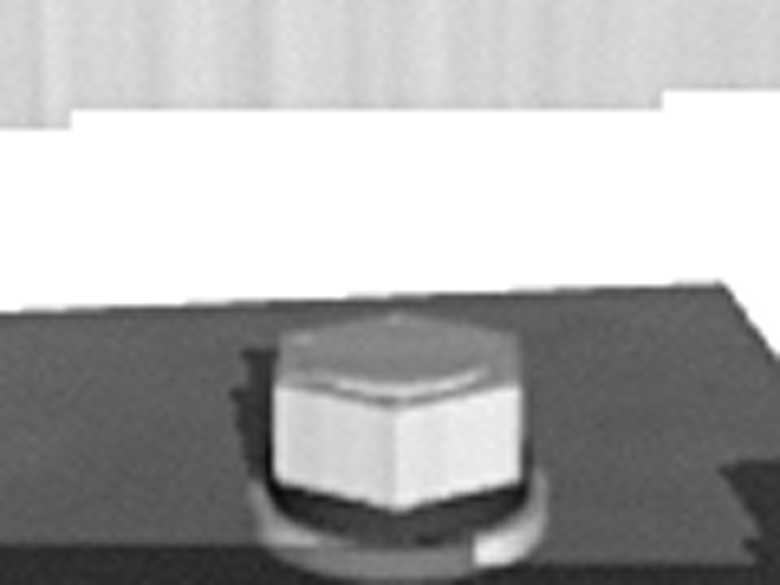

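Now seen square-on: the upper edge at column 397–400 lies midway between the side edges 272 and 523, so the grip orientation is right. Front upper corner is at (397,408), rear at (400,510). I use them to check the y position.

```bash
python3 -c "
from h import *
import pickle
s=pickle.load(open('s5.pkl','rb'));c=cam('wrist',s)
px=np.array([(397,408),(400,510)])/6.5+[266-.42,229-.42]
P=onz(c,px,.0709);print(P*1000)
print('in tool frame',((P-s['ee_pos'])@Rq(s['ee_rot'])*1000).round(1))
px=np.array([(272,435),(523,435)])/6.5+[266-.42,229-.42]
P=onz(c,px,.0655);print('sides',((P-s['ee_pos'])@Rq(s['ee_rot'])*1000).round(1))
"
```

```text
[[ 556.05257272  -92.83266427   70.9       ]
 [ 556.5397882  -101.10893995   70.9       ]]
in tool frame [[ -4.8   0.6  28.9]
 [-13.1   0.8  28.9]]
sides [[-8.7 -9.1 33.3]
 [-9.6 10.4 35.4]]
```

The head spans tool x −4.8 to −13.1 mm and is centred at tool y +0.6 mm. I shift −1.5 mm and +0.7 mm, then descend.

Request:
drive_tool(motion=[[91.8,-0.007,0.003,0.02,-0.0025,0,0],[91.8,0,0,0.05,0,0,0],[91.8,0,0,0.05,0,0,0],[91.8,0,0,0.05,0,0,0],[91.8,0,0,0.04,0,0,0],[91.8,0,0,0.025,0,0,0],[91.8,0,0,0,0,0,0],[91.8,0,0,0,0,0,0]])

```text
time_s: 16.95
ee_pos: [0.5596, -0.0895, 0.0411]
ee_rot: [0.038, 0.695, 0.717, 0.039]
contact_force: [0.3, -0.6, -0.2]
width: 0.0919
finger_force: 0.0
```

Request:
drive_tool(motion=[[26,0,0,0,0,0,0],[26,0,0,0,0,0,0],[26,0,0,0,0,0,0],[26,0,0,0,0,0,0],[26,0,0,0,0,0,0],[26,0,0,0,0,0,0],[26,0,0,0,0,0,0],[26,0,0,0,0,0,0],[26,0,0,0,0,0,0],[26,0,0,0,0,0,0],[26,0,0,0,0,0,0]])

```text
time_s: 18.05
ee_pos: [0.5594, -0.0895, 0.0411]
ee_rot: [0.038, 0.695, 0.717, 0.039]
contact_force: [0.2, -0.6, 0.3]
width: 0.0259
finger_force: 0.0
```

```bash
python3 -c "
from h import *
P,Rt=grip(0,y=-.01,x=.0007);plan(P,Rt);s=arm.sense();print(s['ee_pos'],s['width'],s['contact_force'])
im=arm.capture('wrist')[:,:,::-1][230:405,200:450]
g=np.clip((im.astype(float)-20)*2,0,255);cv2.imwrite('pics/w6.png',cv2.resize(g.astype(np.uint8),None,fx=3.2,fy=3.2,interpolation=cv2.INTER_CUBIC))
"
```

```text
shift/.25 in present axes [-0.     0.002 -0.001] in final axes [-0.     0.002 -0.001] turn/60deg [ 0.0004 -0.0008  0.0004] mm [ 0.4 -0.1  0.2] deg [ 0.02 -0.05  0.02]
[ 0.55941246 -0.08953001  0.04107435] 0.025923249704711125 [ 0.1889639  -0.56562666  0.31885041]
```

View pics/w6.png

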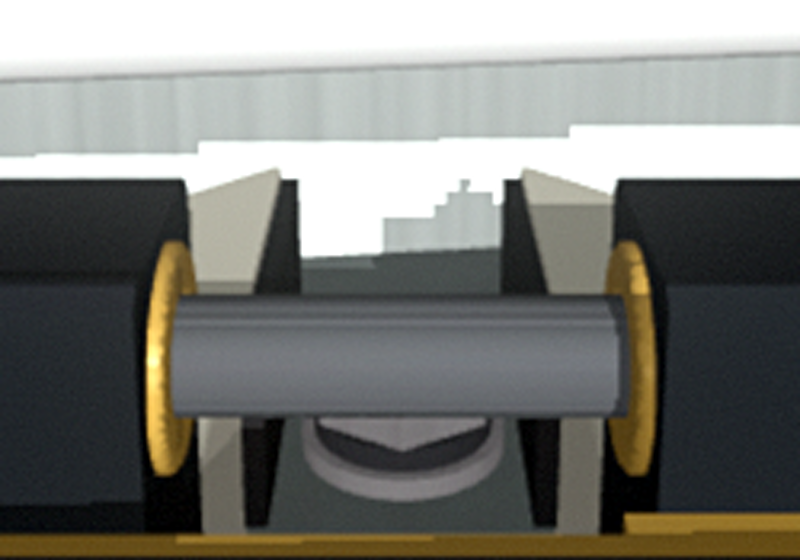

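Two pads straddle the head evenly, with the corner at column 402 and the pads at about 275 and 525. Now I close on it.

Request:
drive_tool(motion=[[21.5,0,0,0,0,0,0],[21.5,0,0,0,0,0,0],[10,0,0,0,0,0,0],[10,0,0,0,0,0,0],[10,0,0,0,0,0,0],[10,0,0,0,0,0,0],[10,0,0,0,0,0,0],[10,0,0,0,0,0,0]])

```text
time_s: 18.9
ee_pos: [0.5597, -0.0895, 0.0411]
ee_rot: [0.038, 0.695, 0.717, 0.039]
contact_force: [2.8, 0.2, -1.4]
width: 0.0183
finger_force: 30.0
```

```bash
python3 -c "
from h import *
P,Rt=grip(0,y=-.01,x=.0007);plan(P,Rt);s=arm.sense();print(s['width'],s['finger_force'],s['contact_force'],s['torque'],s['time_s'])
a=arm.capture('top')[200:380,260:560,::-1];cv2.imwrite('pics/f.png',cv2.resize(a,(800,480)))
"
```

```text
shift/.25 in present axes [-0.     0.001 -0.001] in final axes [-0.     0.001 -0.001] turn/60deg [ 0.0008 -0.0007  0.0004] mm [ 0.2 -0.1  0.2] deg [ 0.05 -0.04  0.03]
0.018271469527702984 30.000683600082994 [ 2.76607058  0.24593516 -1.38585789] [ 0.06643662 -0.47035595  0.02176423] 18.9
```

View pics/f.png

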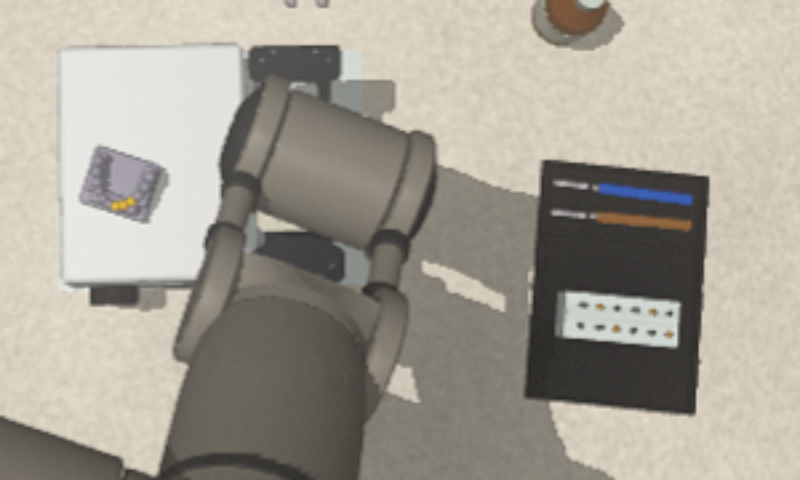

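The block stands upright in the bay. The pads hold the flats at about 19 mm with 30 N and only a 3 N side load, and in the top view the tray instruments, the model on the unit and the bottle stand where they were. I'm handing in.

```bash
python3 -c "
from cell import arm
print(arm.hand_in())"
```

```text
the job is handed in; nothing more can be done
None
```

The job is handed in at about 19 s: the bur block stands upright in the tray's empty bay, and the gripper holds the bolt head by its two flats at 30 N, lined up to the head's measured 6.2° lean so as not to turn it.

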